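Line up an analyser's pump carriage with a drift and fit its lock bolt

TASK

The hole in the dark sliding plate of the pump module has slipped out of line with the hole in the white bracket under it. Take the yellow-handled tapered drift from the stand, put its tip into the plate's hole and lever the plate back with it, pushing the drift down through both holes until its collar rests on the plate. Then pull the drift out, put it back upright in the same place in the stand, and put the red-knobbed long bolt down through both holes instead, so that its collar lies flat on the plate.

Things in the scene. Friction and masses are not known exactly. Their poses are not given: they have to be found in the camera images.
- drift: steel drift, 0.25 kg, round yellow handle, hung in a 34 mm hole of the fixed grey 4-hole stand (170 x 170 mm, top at z 85, holes 100 apart, open below). Origin: centre of the underside of its collar (50 dia, 6 thick), z up. Handle 26 dia, 6 to 66 above the origin. Below: 30 dia for 8, then a taper to a 6 mm tip 70 below. Not wanted there: blue-handled punch (as tall), black-knobbed bolt. All in mm
- bolt: long steel lock bolt, 0.15 kg, round red knob, hung by its collar in another hole of the stand. Origin: centre of the underside of its collar (50 mm diameter, 6 mm thick), z up. Knob 35 mm over its ribs, from 14 to 54 mm above the origin; below the collar an 18 mm shank, 48 mm long, the last 6 mm narrowing to 10 mm
- bracket_hole (a point): centre of the round 34 mm hole in the fixed white bracket (280 x 110 mm), at its top face, 85 mm above the table. The bracket's top is 12 mm thick; under the hole is free space down to the table. Its y axis is the line along which the plate on top slides; z up
- plate_hole (a point): centre of the round 34 mm hole in the dark plate, at its top face, 97.5 mm above the table. Plate 12 mm thick, on the bracket; it slides only along y (3 N friction) and stays where left. At the start this hole is 18 to 23 mm off the bracket's, towards -y: too far for the bolt; in line, one is above the other. A 46 mm tall motor stands on the plate 115 mm from the hole towards -y
Mind the look-alikes: they are no part of the job. What is shaped like the bolt but green or purple is not meant. What is shaped like the drift but purple is not meant.

How it is judged:
On the way, in this order (a step that is already met when the one before it is completed fails the run):
1. the drift's tip is in the plate's hole while the holes are still more than 12 mm out of line (z of drift in the frame of plate_hole below 0.067 m and horizontal distance between drift and plate_hole below 0.022 m and horizontal distance between plate_hole and bracket_hole above 0.012 m), for 0.05 s.
2. the drift is down through both holes, its collar within 7 mm of the plate, and the holes are in line within 8 mm (z of drift in the frame of plate_hole below 0.007 m and horizontal distance between drift and bracket_hole below 0.012 m and horizontal distance between plate_hole and bracket_hole below 0.008 m), for 0.2 s.
At the end, for the whole second after the job is handed in: Bolt upright (7 degrees) through both holes, collar on the plate (within 4 mm), its centre within 12 mm of each hole's centre, the holes within 16 mm of each other; drift hanging upright (7 degrees) in its starting place in the stand (within 15 mm); both at rest (z of bolt in the frame of plate_hole between -0.004 and 0.004 m and horizontal distance between bolt and bracket_hole below 0.012 m and horizontal distance between bolt and plate_hole below 0.012 m and angle between each of bolt, drift's own z axis and vertical below 0.12 rad and horizontal distance between plate_hole and bracket_hole below 0.016 m and distance of drift from where it was at the start of the episode below 0.015 m and linear speed of each of bolt, drift below 0.02 m/s); the robot touches nothing.
It also fails if it takes over 67 s, if anything falls off the work surface, if the arm or the gripper's body presses on something with over 40 N, if the wrist force passes 120 N, or if a joint passes its speed limit or range.

ROBOT

A 7-joint arm with a two-finger parallel gripper is mounted at the origin on the work surface. World frame = base frame: x ahead of the robot, y to its left, z up, the work surface at z = 0. Lengths are in m, angles in rad, forces in N, time in s.
With the tool pointing down it reaches from about 0.4 to 0.875 m from the base axis. Payload 4.4 kg.
Tool frame: the origin (TCP) lies midway between the tips of the shut fingers; the grasp point (between the pads) lies env.tcp_to_grasp behind it (env.tcp_to_grasp is the distance from the TCP to the grasp point, in m); z points along the fingers, y is the direction in which the jaws open and shut (so a half turn about z gives the same grasp; the last joint's range is limited). The gripper opens to 85 mm and grips with 20 to 120 N. Pads are 22 mm wide; open, the fingers measure 114 mm over their backs; the gripper's body (76 mm by 85 mm) begins 54 mm behind the grasp point. The pads swing forward as they close: fully open they stand 13 mm farther back than shut.
Start: joints at [-1.324, 0.628, 0.038, 1.517, -0.027, 0.996, -0.02], TCP at [0.2, 0.618, 0.231] pointing down, gripper open.
Joint ranges: [-3.06, 3.06], [-0.37, 2.12], [-1.25, 1.32], [0.18, 2.47], [-1.1, 4.24], [0.23, 1.98], [-2.94, 2.94]. Speed limits (rad/s): [2.57, 2.57, 3.14, 3.14, 3.14, 3.14, 3.14].

INTERFACE

Orientations are given as a rotation vector (axis times angle).
In Python, from bench import env gives the robot as it stands.
- The arm moves only by the shell command python3 -m inch 'ROWS' [OPENING]. ROWS is JSON, one flat list of numbers, 6 for each row, row after row: the shift along the tool's x, y, z in m, then the turn, a rotation vector about the tool's x, y, z in rad. A call has 1 to 20 rows; each row is the pose to reach, as a shift and turn from the pose commanded when the call began, along the tool's axes at that moment; what a row does not reach only later rows make up. A row lasts 1/10 s, in which the tool goes at most 50 mm and 8.59 degrees, less where a joint would pass 70% of its speed; a pose out of reach is approached as far as the arm can. A call with a gripper value outside its range is refused whole. OPENING is the closure, from 0 (fully open) to 1 (shut), set as the call begins (- or left out, the last holds). The fingers move at their own pace and stop on an object; the grip force is fixed at half the most. Time passes only in rows, so rows that repeat a pose let the fingers close. It gives the time, the measured TCP pose, the force and the opening at its end, in the units of the state.
- env.read_state(): the state, without advancing time (a new reading comes with each control period).
- env.read_camera(name): name is "scene" or "top" or "wrist"; returns the picture (480x640x3 uint8, red, green, blue); there is no depth.
- env.calibration(name): a dict with "fx", "fy", "cx", "cy" (pixels), "world_from_camera" (4x4, takes a point from camera to world coordinates); the wrist camera has in their place "tool_from_camera" (4x4, takes a point from camera to tool coordinates, whose origin is the TCP and whose axes are the flange's). Camera axes: x right, y up, looking along -z (the intrinsics and any distortion apply to the point x, -y, -z); pixel columns grow to the right and rows downward; lengths in m; the calibration is good to about 2 mm. A picture is of the moment at which its call begins: read the wrist's pose just before it. calibration takes no time and is no camera call.
- env.close_job(): hands the job in, once; it reports no verdict.
Trained networks look in the newest picture that a camera, given by its name, has taken for a name from the list of things; names that differ only in an ending like _2 or _b are one class to them, and where a whole thing is asked for, a point or a joint stands for the part that bears it (a point fixed in the world has none). Each returns a list of dicts, best first, with "conf" (0 to 1); they miss things now and then, are a little off and sometimes report something else, mostly with a low value. They report only what shows in the picture. A call takes as long as a camera call. They do not tell look-alikes from the thing itself.
- env.regions_of(name, camera): "pixels" (480x640 bool, what is visible of it) and "box" ([left, top, right, bottom] in pixels, round what is visible of it).
- env.place_of(name, camera): "centre" ([column, row] in pixels: a listed point, or the origin of a listed thing).
The state is a dict: "t": time; "joint_positions": joint angles; "qd": joint speeds; "effort": joint torques, N m; "ee_pos": TCP position; "tool_rot": TCP orientation; "wrist_force": force on the tool from outside, world axes, zero at the start; "torque": the same for the moment, N m; "gripper_width": finger opening in m.
Only numpy, scipy, OpenCV 4.12 (cv2) and the standard library are available. Lean on these libraries where they do the work, as an engineer would, in place of code of your own. Each camera call takes 0.05 s, during which the arm holds its last target. There are 200 camera calls.

## Working session

There is one attempt and no reset: what is moved stays moved. The work goes in short steps, Python scripts to look and compute and a shell command to move; the robot and the scene stay as the last step left them, time stands still between calls to the robot, and variables do not carry over. Pictures are saved under pics/ and viewed, about 8 in all and at most 12, crops included, and the job is handed in when it is done.

```bash
mkdir -p pics; ls
cat > h.py <<'E'
import numpy as np, cv2
from bench import env
from scipy.spatial.transform import Rotation as R
def T(cam, st=None):
    c=env.calibration(cam)
    if 'world_from_camera' in c: return c,np.array(c['world_from_camera'])
    st=st or env.read_state(); M=np.eye(4); M[:3,:3]=R.from_rotvec(st['tool_rot']).as_matrix(); M[:3,3]=st['ee_pos']
    return c,M@np.array(c['tool_from_camera'])
def pix2w(cam,uv,z,st=None):
    c,M=T(cam,st); d=M[:3,:3]@np.array([(uv[0]-c['cx'])/c['fx'],-(uv[1]-c['cy'])/c['fy'],-1])
    return M[:3,3]+d*(z-M[2,3])/d[2]
def w2pix(cam,p,st=None):
    c,M=T(cam,st); q=np.linalg.inv(M)@np.append(p,1)
    return np.array([c['cx']+c['fx']*q[0]/-q[2], c['cy']-c['fy']*q[1]/-q[2]])
def snap(cam,fn,crop=None,s=1):
    im=env.read_camera(cam)[:,:,::-1]
    if crop: im=im[crop[1]:crop[3],crop[0]:crop[2]]
    cv2.imwrite('pics/'+fn,cv2.resize(im,None,fx=s,fy=s,interpolation=cv2.INTER_CUBIC))
E
python3 - <<'E'
from h import *
s=env.read_state(); print(s, env.tcp_to_grasp)
for cam in('scene','top'):
    c,M=T(cam); print(cam,{k:v for k,v in c.items() if k!='world_from_camera'},M.round(3).tolist())
snap('top','top0.png'); snap('scene','scene0.png')
for cam in('top','scene'):
    for n,z in(('drift',.085),('bolt',.085),('bracket_hole',.085),('plate_hole',.0975)):
        for r in env.place_of(n,cam): print(cam,n,round(r['conf'],2),np.round(r['centre'],1),pix2w(cam,r['centre'],z).round(4))
E
```

```text
pics
{'t': 0.0, 'joint_positions': array([-1.3237497 ,  0.62934226,  0.0384234 ,  1.51836955, -0.02697406,
        0.99625477, -0.01998713]), 'qd': array([ 0.00219009,  0.00031915,  0.00065317, -0.0018477 ,  0.00015287,
        0.00101397,  0.0012332 ]), 'effort': array([ 9.13660788e-04, -5.63395536e+01,  1.22640576e+00, -1.93447959e+01,
        1.10115673e-02,  1.05022584e-02, -1.33991873e-05]), 'ee_pos': array([0.19983057, 0.61787881, 0.23039074]), 'tool_rot': array([-4.89311786e-01, -3.10299375e+00,  2.88820252e-03]), 'wrist_force': array([ 0.75103122,  0.04637962, -0.17273931]), 'torque': array([ 0.04155068,  0.03636576, -0.04418284]), 'gripper_width': 0.08523686666131261} 0.0187
scene {'fx': 526.8743712963345, 'fy': 526.8743712963345, 'cx': 328.17717704046726, 'cy': 236.97278508506417} [[0.181, -0.857, 0.482, 0.981], [0.983, 0.153, -0.097, 0.026], [0.009, 0.491, 0.871, 0.983], [0.0, 0.0, 0.0, 1.0]]
top {'fx': 490.9912556716459, 'fy': 490.9912556716459, 'cx': 316.4984592175806, 'cy': 239.4030949001641} [[-0.014, 0.994, -0.105, 0.42], [-1.0, -0.013, 0.013, 0.133], [0.011, 0.105, 0
[... 221 characters left out ...]
.375  0.2532 0.085 ]
top bolt 0.67 [159.5 272.8] [0.4522 0.3735 0.085 ]
top bracket_hole 0.69 [505.2 238.7] [ 0.4995 -0.1805  0.085 ]
top plate_hole 0.72 [522.6 240.7] [ 0.4947 -0.2031  0.0975]
scene drift 0.98 [474.5 260. ] [0.583  0.3933 0.085 ]
scene drift 0.62 [415.1 261. ] [0.5649 0.2805 0.085 ]
scene drift 0.58 [170.9 269. ] [ 0.4998 -0.1782  0.085 ]
scene drift 0.55 [155.6 265.6] [ 0.4875 -0.2064  0.085 ]
scene bolt 0.95 [382.7 192.9] [0.4012 0.2558 0.085 ]
scene bolt 0.68 [447.3 215.4] [0.477  0.3711 0.085 ]
scene bolt 0.63 [400.2 219.3] [0.4693 0.2755 0.085 ]
scene bracket_hole 0.81 [168.9 270.7] [ 0.5027 -0.1821  0.085 ]
scene plate_hole 0.74 [157.6 266.8] [ 0.4976 -0.1996  0.0975]
```

View pics/top0.png

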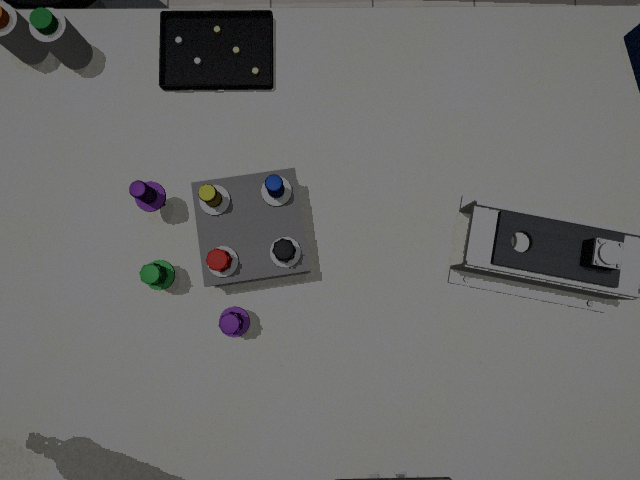

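View pics/scene0.png

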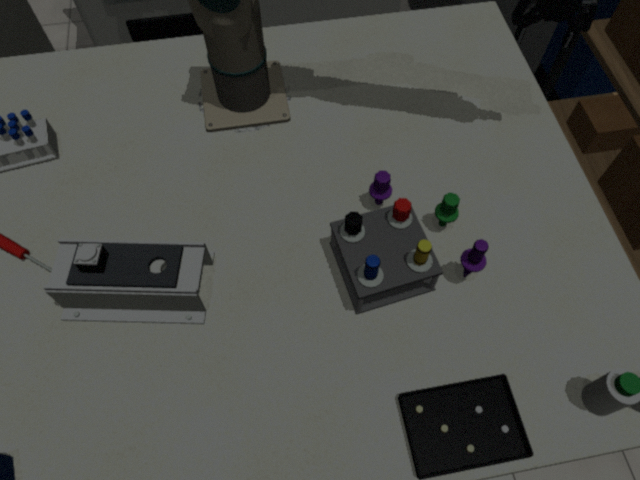

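The candidates in the top picture, shaft pixel first:
- **Drift-like:** yellow (207,193), which I want; blue punch (275,187); purple (145,192), outside the stand.
- **Bolt-like:** red (218,260), which I want; black (285,250); green (155,273); purple (234,322).

The networks put the yellow drift at (0.566,0.282) and the red bolt at (0.470,0.274). That is about 96 mm apart, which fits the 100 mm hole spacing. The plate hole is at (521,242), with the motor at (605,254) towards -y.

```bash
cat >> h.py <<'E'
def go(p,yaxis=None):
    s=env.read_state(); Rm=R.from_rotvec(s['tool_rot']).as_matrix()
    d=Rm.T@(np.array(p)-s['ee_pos'])
    if yaxis is not None:
        y=np.array([yaxis[0],yaxis[1],0.]); y/=np.linalg.norm(y); z=np.array([0,0,-1.]); G=np.c_[np.cross(y,z),y,z]
        rv=R.from_matrix(Rm.T@G).as_rotvec()
    else: rv=np.zeros(3)
    print('ROW',(d*1000).round(1),'mm rot',rv.round(4))
E
python3 - <<'E'
from h import *
print(np.array(env.calibration('wrist')['tool_from_camera']).round(4).tolist(), env.calibration('wrist'))
r=env.regions_of('plate_hole','top')
for q in r[:2]:
    pts=np.argwhere(q['pixels'])[:,::-1].astype(np.float32); print(q['conf'],q['box'],cv2.minAreaRect(pts))
    b=cv2.boxPoints(cv2.minAreaRect(pts)); W=[pix2w('top',u,.0975) for u in b]; print(np.round(W,3).tolist())
st=[pix2w('top',u,.085) for u in((192,183),(296,169),(311,272),(205,286))]; print(np.round(st,3).tolist())
go([.52,.28,.30],[.14,.99])
E
```

```text
[[0.0007, 0.9497, 0.3133, 0.0808], [1.0, -0.0004, -0.001, 0.0008], [-0.0008, 0.3133, -0.9497, -0.1443], [0.0, 0.0, 0.0, 1.0]] {'fx': 396.7351247709824, 'fy': 396.7351247709824, 'cx': 320.3173564424798, 'cy': 240.99326104251188, 'tool_from_camera': array([[ 6.88026549e-04,  9.49665512e-01,  3.13264972e-01,
         8.08490648e-02],
       [ 9.99999429e-01, -3.97204666e-04, -9.92177905e-04,
         7.78312532e-04],
       [-8.17806829e-04,  3.13265476e-01, -9.49665243e-01,
        -1.44314834e-01],
       [ 0.00000000e+00,  0.00000000e+00,  0.00000000e+00,
         1.00000000e+00]])}
0.72 [490.8, 210.4, 623.5, 287.4] ((557.8846435546875, 249.07691955566406), (131.20169067382812, 55.50086975097656), 11.309932708740234)
[[0.459, -0.146, 0.098], [0.546, -0.168, 0.098], [0.502, -0.372, 0.098], [0.416, -0.347, 0.098]]
[[0.597, 0.324, 0.085], [0.618, 0.155, 0.085], [0.45, 0.133, 0.085], [0.43, 0.301, 0.085]]
ROW [-408.6 -223.5  -68.7] mm rot [ 0.      0.     -0.1724]
```

Run:
```python
from h import *
go([.50,.28,.28],[.21,.978])
```

```text
ROW [-389.6 -229.7  -48.7] mm rot [ 0.      0.     -0.1014]
```

```bash
python3 -m inch '[-0.03,-0.02,-0.048,0,0,-0.01, -0.39,-0.23,-0.048,0,0,-0.10, -0.39,-0.23,-0.048,0,0,-0.10, -0.39,-0.23,-0.048,0,0,-0.10, -0.39,-0.23,-0.048,0,0,-0.10, -0.39,-0.23,-0.048,0,0,-0.10, -0.39,-0.23,-0.048,0,0,-0.10, -0.39,-0.23,-0.048,0,0,-0.10, -0.39,-0.23,-0.048,0,0,-0.10, -0.39,-0.23,-0.048,0,0,-0.10, -0.39,-0.23,-0.048,0,0,-0.10, -0.39,-0.23,-0.048,0,0,-0.10, -0.39,-0.23,-0.048,0,0,-0.10]' 0
python3 - <<'E'
from h import *
s=env.read_state(); print(s['ee_pos'],s['qd'].round(3),s['t'])
snap('wrist','w1.png')
s=env.read_state()
for n in('drift','bolt'):
    for r in env.place_of(n,'wrist'): print(n,round(r['conf'],2),np.round(r['centre'],1),pix2w('wrist',r['centre'],.085,s).round(4))
E
```

```text
t: 1.85
ee_pos: [0.4991, 0.2813, 0.2793]
tool_rot: [-0.33, -3.123, -0.001]
wrist_force: [-0.6, 0.1, -0.7]
gripper_width: 0.0856
[0.49913783 0.28125005 0.27926867] [-0.01  -0.002 -0.     0.001  0.001 -0.002  0.002] 1.85
drift 0.8 [342.7 276.8] [0.5679 0.2892 0.085 ]
drift 0.7 [419.9 318.5] [0.626  0.3535 0.085 ]
bolt 0.86 [419.  120.7] [0.445  0.3766 0.085 ]
bolt 0.62 [264.7  64.6] [0.378  0.2638 0.085 ]
bolt 0.59 [301.8 176.5] [0.4695 0.2728 0.085 ]
```

View pics/w1.png

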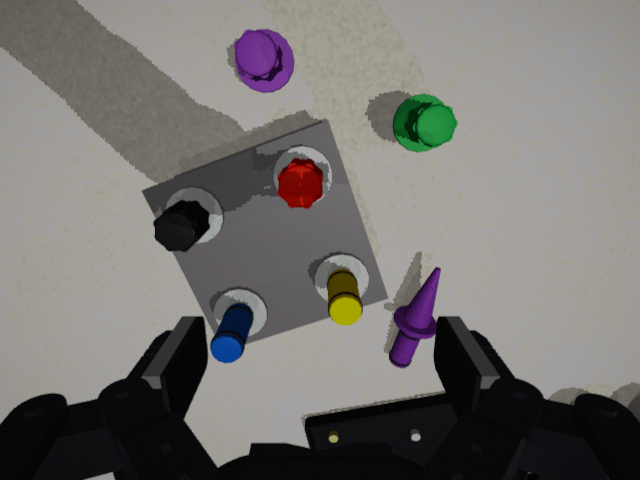

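The picture shows the yellow drift's collar at (342,277) and handle top at (345,309). The red knob is at (301,184), the blue punch at (227,347) and black at (181,225). The purple drift lies on the table at (415,320), outside the stand. So the yellow drift and red bolt are the right ones.

Run:
```python
from h import *
s=env.read_state()
im=cv2.imread('pics/w1.png'); hsv=cv2.cvtColor(im,cv2.COLOR_BGR2HSV)
m=cv2.inRange(hsv,(22,150,170),(34,255,255)); n,l,stt,c=cv2.connectedComponentsWithStats(m); i=1+np.argmax(stt[1:,4]); print('yellow top',stt[i],c[i])
print('top z.151',pix2w('wrist',c[i],.151,s).round(4),'box centre', pix2w('wrist',[stt[i][0]+stt[i][2]/2,stt[i][1]+stt[i][3]/2],.151,s).round(4))
# collar as light-grey blob
for (x0,y0,x1,y1),nm in(((310,248,375,305),'drift'),((268,140,335,195),'bolt')):
    g=(hsv[y0:y1,x0:x1,1]<40)&(hsv[y0:y1,x0:x1,2]>115); pts=np.argwhere(g)[:,::-1].astype(np.float32)+[x0,y0]
    h=cv2.convexHull(pts.astype(np.float32)); e=cv2.fitEllipse(h); print(nm,e,pix2w('wrist',e[0],.091,s).round(4))
m=cv2.inRange(hsv,(0,150,60),(8,255,255)); n,l,stt,c=cv2.connectedComponentsWithStats(m); i=1+np.argmax(stt[1:,4]); print('red',stt[i],c[i],pix2w('wrist',c[i],.085+.045,s).round(4))
print('TCP to drift');go([.567,.286,.28])
```

```text
Traceback (most recent call last):
ValueError: attempt to get argmax of an empty sequence
```

Run:
```python
from h import *
s=env.read_state()
im=cv2.imread('pics/w1.png'); hsv=cv2.cvtColor(im,cv2.COLOR_BGR2HSV)
print(hsv[312,345],hsv[290,343],hsv[262,330],hsv[295,325],hsv[240,320],hsv[160,288],hsv[180,300])
def blob(m):
    n,l,stt,c=cv2.connectedComponentsWithStats(m); i=1+np.argmax(stt[1:,4]); return stt[i],c[i]
v=int(hsv[312,345,2]); b,c=blob(cv2.inRange(hsv,(20,120,int(v*.8)),(36,255,255)))
print('yellow top',b,c,pix2w('wrist',c,.151,s).round(4))
for (x0,y0,x1,y1),(px,py),nm in(((308,248,375,308),(330,262),'drift'),((268,140,337,200),(288,160),'bolt')):
    q=hsv[y0:y1,x0:x1]; g=((q[...,1]<60)&(q[...,2]>hsv[py,px,2]*.85)).astype(np.uint8); bb,_=blob(g)
    n,l,stt,_=cv2.connectedComponentsWithStats(g); k=1+np.argmax(stt[1:,4]); h=cv2.convexHull((np.argwhere(l==k)[:,::-1]+[x0,y0]).astype(np.float32)); e=cv2.fitEllipse(h); print(nm,e,pix2w('wrist',e[0],.091,s).round(4))
b,c=blob(cv2.inRange(hsv,(0,150,60),(8,255,255))); print('red',b,c)
print('TCP to drift');go([.567,.286,.28])
```

```text
[ 30 255 167] [ 24 255  76] [120   2 141] [ 60   6 160] [160   7 104] [ 68  10 100] [  1 249 119]
yellow top [330 297  32  29 691] [345.2170767  311.00723589] [0.5679 0.2872 0.151 ]
drift ((342.3825988769531, 278.7118225097656), (48.43684005737305, 52.10216522216797), 98.1833724975586) [0.5674 0.2884 0.091 ]
bolt ((310.8316650390625, 166.16033935546875), (67.70189666748047, 96.47573852539062), 102.36710357666016) [0.4621 0.2821 0.091 ]
red [ 278  159   45   50 1748] [300.18020595 183.21052632]
TCP to drift
ROW [-65.2  19.   -0.7] mm rot [0. 0. 0.]
```

```bash
python3 -m inch '[-0.035,0.01,0,0,0,0, -0.0656,0.0204,0.02,0,0,0, -0.0656,0.0204,0.06,0,0,0, -0.0656,0.0204,0.10,0,0,0, -0.0656,0.0204,0.135,0,0,0, -0.0656,0.0204,0.155,0,0,0, -0.0656,0.0204,0.167,0,0,0, -0.0656,0.0204,0.167,0,0,0, -0.0656,0.0204,0.167,0,0,0]' 0
python3 -c "
from h import *
snap('wrist','w2.png',(160,150,500,480),1.5)"
```

```text
t: 2.9
ee_pos: [0.5692, 0.2864, 0.1132]
tool_rot: [0.333, 3.123, 0.001]
wrist_force: [0.9, -1.1, 0.5]
gripper_width: 0.0855
```

View pics/w2.png

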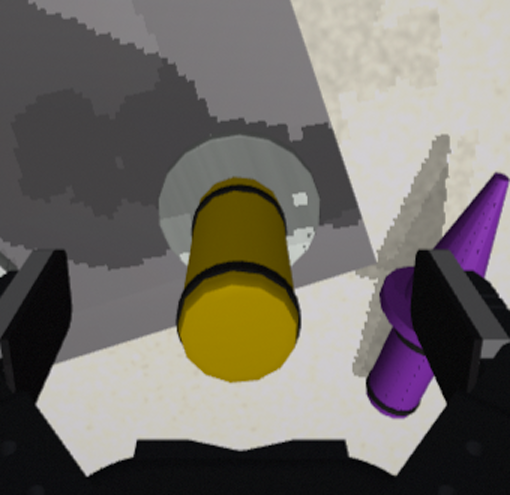

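The crop shows the yellow drift between the open jaws: collar centre column about 239 in the crop, handle top at (238,322). Purple is outside, at (400,380).

Run:
```python
from h import *
s=env.read_state(); print(s['ee_pos'])
print(pix2w('wrist',[318.7,364.7],.151,s).round(4)); p=pix2w('wrist',[319.5,240],.091,s)
print('collar far edge ->centre',(pix2w('wrist',[319.5,240],.091,s)).round(4), p+np.array([.978,-.21,0])*.025)
go(pix2w('wrist',[318.7,364.7],.151,s)*[1,1,0]+[0,0,s['ee_pos'][2]])
```

```text
[0.56959665 0.28647395 0.11373945]
[0.5655 0.2877 0.151 ]
collar far edge ->centre [0.5442 0.2926 0.091 ] [0.56869458 0.28737564 0.091     ]
ROW [ 4.3  0.4 -0. ] mm rot [0. 0. 0.]
```

```bash
python3 -m inch '[0.002,0.0005,0,0,0,0, 0.002,0.0005,0,0,0,0, 0.002,0.0005,0,0,0,0, 0.002,0.0005,0,0,0,0, 0.002,0.0005,0,0,0,0, 0.002,0.0005,0,0,0,0, 0.002,0.0005,0,0,0,0, 0.002,0.0005,0,0,0,0, 0.002,0.0005,0,0,0,0, 0.002,0.0005,0,0,0,0]' 1
python3 -c "
from h import *
s=env.read_state();print(s['ee_pos'],s['wrist_force'],s['gripper_width'])"
```

```text
t: 3.95
ee_pos: [0.567, 0.2865, 0.1128]
tool_rot: [0.334, 3.123, 0.0]
wrist_force: [-1.3, -0.6, 6.5]
gripper_width: 0.0247
[0.56704517 0.28649978 0.11280618] [-1.33070278 -0.57111168  6.45432308] 0.02470069341095335
```

```bash
python3 -m inch '[0,0,-0.01,0,0,0, 0,0,-0.03,0,0,0, 0,0,-0.06,0,0,0, 0,0,-0.09,0,0,0, 0,0,-0.12,0,0,0, 0,0,-0.15,0,0,0, 0,-0.01,-0.165,0,0,0, 0.001,-0.03,-0.17,0,0,0, 0.002,-0.065,-0.17,0,0,0, 0.003,-0.11,-0.17,0,0,0, 0.004,-0.155,-0.17,0,0,0, 0.005,-0.20,-0.17,0,0,0, 0.006,-0.245,-0.17,0,0,0, 0.007,-0.29,-0.17,0,0,0, 0.008,-0.335,-0.17,0,0,0, 0.009,-0.38,-0.17,0,0,0, 0.009,-0.42,-0.17,0,0,0, 0.009,-0.45,-0.17,0,0,0, 0.009,-0.469,-0.17,0,0,0, 0.009,-0.469,-0.17,0,0,0]' 1
python3 - <<'E'
from h import *
env.read_camera('wrist');s=env.read_state(); print(s['ee_pos'],s['qd'].round(3),s['gripper_width'])
snap('wrist','w3.png')
s=env.read_state();print(s['ee_pos'])
for n,z in(('drift',.085),('bracket_hole',.085),('plate_hole',.0975)):
    for r in env.place_of(n,'wrist'): print(n,round(r['conf'],2),np.round(r['centre'],1),pix2w('wrist',r['centre'],z,s).round(4))
E
```

```text
t: 5.95
ee_pos: [0.4566, -0.1738, 0.2817]
tool_rot: [-0.344, -3.121, 0.003]
wrist_force: [1.0, 0.2, -3.5]
gripper_width: 0.0244
[ 0.45741042 -0.1713934   0.2816989 ] [-0.037 -0.001 -0.039 -0.002 -0.015  0.002 -0.01 ] 0.024754314426776444
[ 0.45804943 -0.16983155  0.28175126]
drift 0.81 [321.5 290.3] [ 0.5371 -0.1845  0.085 ]
bracket_hole 0.73 [318.2 253.8] [ 0.5007 -0.1798  0.085 ]
```

View pics/w3.png

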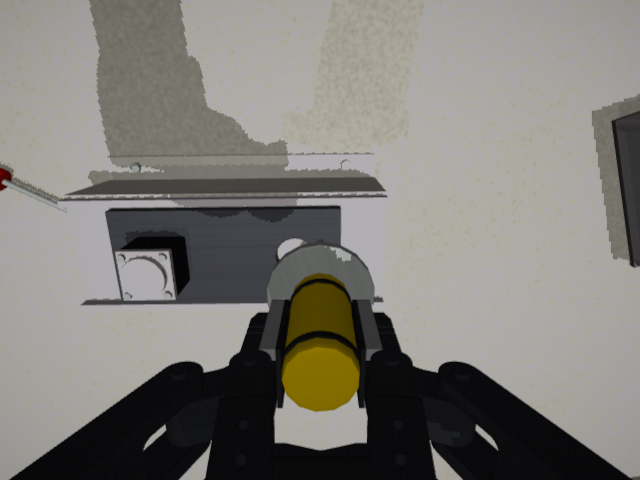

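The picture shows the drift held square (collar centre column about 321). It hides most of the plate hole (arc at (290,248)). The plate edges run horizontally, so the yaw is along the slide. I'll step back to see the hole.

```bash
python3 -m inch '[0.03,0,0,0,0,0, 0.06,0,0,0,0,0, 0.06,0,0,0,0,0, 0.06,0,0,0,0,0]' 1
python3 - <<'E'
from h import *
s=env.read_state(); print(s['ee_pos'],s['qd'].round(3))
snap('wrist','w4.png',(200,200,440,440),2.5)
s=env.read_state();print(s['ee_pos'],s['tool_rot'])
for n,z in(('bracket_hole',.085),('plate_hole',.0975)):
    for r in env.place_of(n,'wrist'): print(n,round(r['conf'],2),np.round(r['centre'],1),pix2w('wrist',r['centre'],z,s).round(4))
E
```

```text
t: 6.6
ee_pos: [0.4006, -0.1564, 0.2826]
tool_rot: [0.331, 3.123, 0.0]
wrist_force: [1.2, 0.9, -1.6]
gripper_width: 0.0244
[ 0.40061382 -0.15638843  0.2826135 ] [ 0.002  0.019 -0.004 -0.039 -0.001 -0.006  0.001]
[ 0.40137764 -0.15668383  0.28266228] [ 3.30932284e-01  3.12239726e+00 -7.97092005e-05]
```

View pics/w4.png

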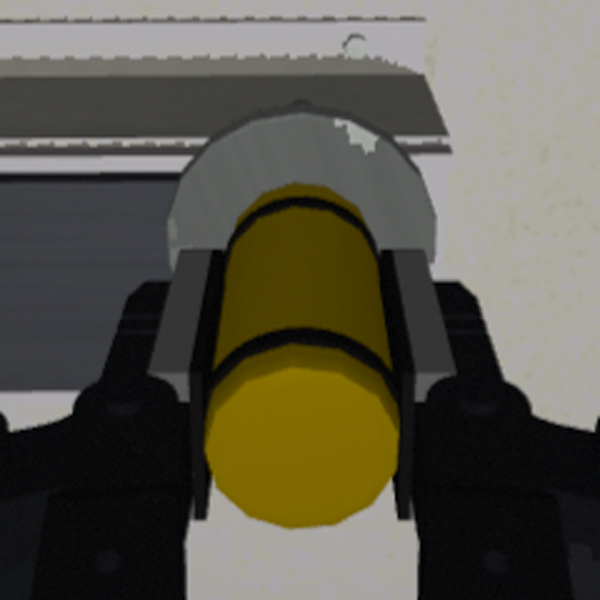

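That moved the hole under the drift in the image, so I need to go the other way. Here the collar spans crop columns 168 to 436, centred at 302.

```bash
python3 -m inch '[-0.03,0,0,0,0,0, -0.07,0,0,0,0,0, -0.10,-0.01,0,0,0,0, -0.11,-0.02,0,0,0,0, -0.11,-0.02,0,0,0,0, -0.11,-0.02,0,0,0,0]' 1
python3 - <<'E'
from h import *
s=env.read_state(); print(s['ee_pos'],s['qd'].round(3))
snap('wrist','w5.png',(220,140,420,340),3)
s=env.read_state();print(s['ee_pos'],s['tool_rot'])
for n,z in(('bracket_hole',.085),('plate_hole',.0975)):
    for r in env.place_of(n,'wrist'): print(n,round(r['conf'],2),np.round(r['centre'],1),pix2w('wrist',r['centre'],z,s).round(4))
E
```

```text
t: 7.35
ee_pos: [0.5027, -0.1998, 0.2816]
tool_rot: [-0.335, -3.121, -0.001]
wrist_force: [0.1, -0.9, -2.3]
gripper_width: 0.0245
[ 0.50266483 -0.19983582  0.2816135 ] [-0.009 -0.02  -0.008  0.021 -0.004 -0.001  0.   ]
[ 0.50256553 -0.19939011  0.28186864] [-3.33692426e-01 -3.12184995e+00 -1.37242079e-03]
bracket_hole 0.71 [339.7 198.6] [ 0.4989 -0.18    0.085 ]
plate_hole 0.7 [318.6 199.4] [ 0.4931 -0.1975  0.0975]
```

View pics/w5.png

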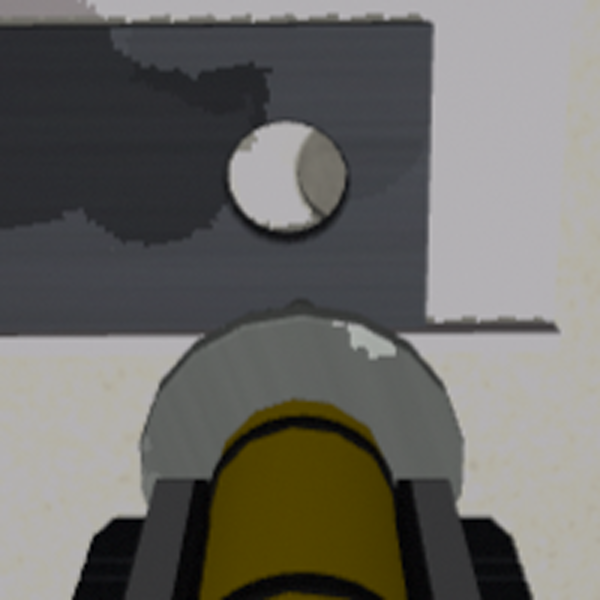

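The crop shows the plate hole's rim centred at about (288,178) and the bracket hole's left edge at crop column 295, giving the lens-shaped opening on the +y side.

Run:
```python
from h import *
s=env.read_state(); print(s['ee_pos']); Rm=R.from_rotvec(s['tool_rot']).as_matrix(); yb=Rm[:,1]*np.sign(Rm[1,1]); print('yb',yb.round(4))
f=lambda u,v:[220+u/3,140+v/3]
P=pix2w('wrist',f(288,178),.0975,s); print('plate',P.round(4))
e=[pix2w('wrist',f(u,178),.0975,s) for u in(227,350)]; print('dia y',np.linalg.norm(e[1]-e[0])*1e3)
B=pix2w('wrist',f(295,176),.085,s)+.017*yb; print('bracket',B.round(4),'off',(B-P)[:2]@yb[:2]*1e3)
for z in (.0975,.085):
  a=pix2w('wrist',f(431,22),z,s);b=pix2w('wrist',f(427,318),z,s);print((a-b).round(4))
a=pix2w('wrist',f(431,22),.0975,s);b=pix2w('wrist',f(0,22),.0975,s); print('edge dir',((a-b)/np.linalg.norm(a-b)).round(3))
go([*(P+.006*yb)[:2],s['ee_pos'][2]])
```

```text
[ 0.50281064 -0.19927049  0.28232311]
yb [2.109e-01 9.775e-01 6.000e-04]
plate [ 0.4931 -0.1996  0.0975]
dia y 34.61846566316392
bracket [ 0.4992 -0.1816  0.085 ] off 18.926048855761138
[-0.083   0.0161  0.    ]
[-0.0862  0.0167  0.    ]
edge dir [0.21  0.978 0.   ]
ROW [9.4 3.6 0. ] mm rot [0. 0. 0.]
```

Run:
```python
from h import *
s=env.read_state(); Rm=R.from_rotvec(s['tool_rot']).as_matrix(); t=s['ee_pos']; print(t)
f=lambda u,v:[220+u/3,140+v/3]
for nm,uv,dz in(('collar top edge',(302,318),-.022),('collar low edge',(302,310),-.028),('collar L',(140,440),-.022),('collar R',(463,440),-.022),('tip',(302,300),-.098)):
    p=pix2w('wrist',f(*uv),t[2]+dz,s); print(nm,(Rm.T@(p-t)*1e3).round(1))
go([.4945+.007*.211,-.1997+.007*.9775,t[2]])
```

```text
[ 0.50281064 -0.19927049  0.28232311]
collar top edge [23.5  1.1 22. ]
collar low edge [22.8  1.2 28. ]
collar L [  3.8 -23.6  22. ]
collar R [ 3.8 25.8 22. ]
tip [ 1.5  1.3 98. ]
ROW [8.  4.8 0. ] mm rot [0. 0. 0.]
```

The wrist view puts the drift at tool (-1.7,+1.1) mm with no tilt. Relative to the holes I need x +9.5 mm, and y +4.5 mm for entry and +16 mm for the bracket centre. Entry comes first, tip 9 mm below the plate top.

```bash
python3 -m inch '[0.0095,0.0045,0.01,0,0,0, 0.0095,0.0045,0.035,0,0,0, 0.0095,0.0045,0.06,0,0,0, 0.0095,0.0045,0.075,0,0,0, 0.0095,0.0045,0.085,0,0,0, 0.0095,0.0045,0.092,0,0,0, 0.0095,0.0045,0.096,0,0,0, 0.0095,0.0045,0.096,0,0,0, 0.0095,0.0045,0.096,0,0,0]' 1
python3 - <<'E'
from h import *
s=env.read_state(); print(s['ee_pos'],s['wrist_force'].round(2),s['t'])
snap('scene','s5.png',(90,190,290,340),4)
E
```

```text
t: 8.4
ee_pos: [0.4957, -0.1938, 0.1869]
tool_rot: [0.334, 3.123, -0.0]
wrist_force: [-1.0, -0.0, -3.0]
gripper_width: 0.0244
[ 0.49572731 -0.19376469  0.18685078] [-0.99 -0.   -3.03] 8.4
```

View pics/s5.png

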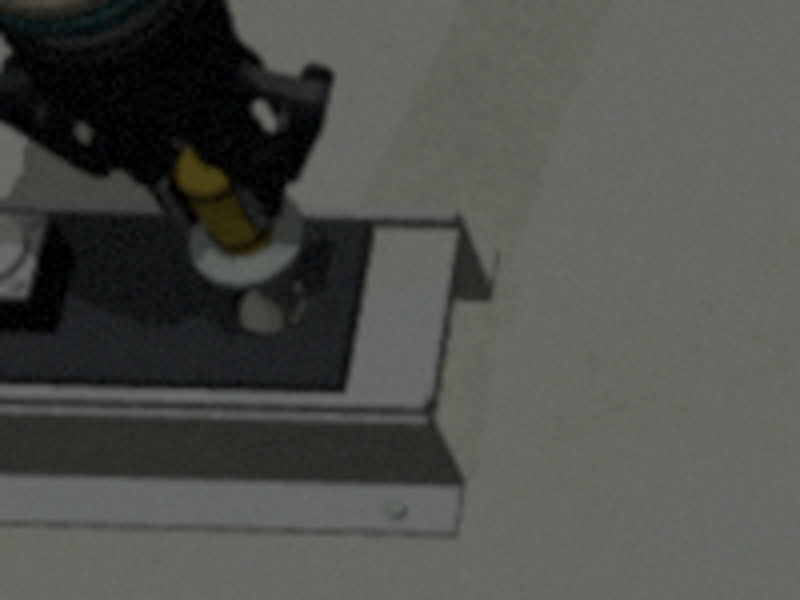

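The scene crop shows the drift's tip inside the plate hole around (280,300), with the plate not moved yet and no contact force. Next I lever towards +y, then start down.

```bash
python3 -m inch '[0,0.003,0,0,0,0, 0,0.006,0,0,0,0, 0,0.009,0,0,0,0, 0,0.0115,0,0,0,0, 0,0.0115,0.003,0,0,0, 0,0.0115,0.008,0,0,0, 0,0.0115,0.013,0,0,0, 0,0.0115,0.018,0,0,0, 0,0.0115,0.023,0,0,0, 0,0.0115,0.028,0,0,0, 0,0.0115,0.028,0,0,0, 0,0.0115,0.028,0,0,0]' 1
```

```text
t: 9.65
ee_pos: [0.4973, -0.182, 0.1577]
tool_rot: [-0.333, -3.122, -0.001]
wrist_force: [-0.7, -2.9, -3.5]
gripper_width: 0.0248
```

```bash
python3 -m inch '[0,0,0.005,0,0,0, 0,0,0.010,0,0,0, 0,0,0.015,0,0,0, 0,0,0.019,0,0,0, 0,0,0.023,0,0,0, 0,0,0.023,0,0,0, 0,0,0.023,0,0,0]' 1
```

```text
t: 10.35
ee_pos: [0.4974, -0.1821, 0.1349]
tool_rot: [-0.333, -3.123, -0.001]
wrist_force: [-0.7, -2.6, -4.6]
gripper_width: 0.0247
```

```bash
python3 -m inch '[0,0,0.003,0,0,0, 0,0,0.006,0,0,0, 0,0,0.0085,0,0,0, 0,0,0.010,0,0,0, 0,0,0.010,0,0,0, 0,0,0.010,0,0,0, 0,0,0.010,0,0,0]' 1
```

```text
t: 11.05
ee_pos: [0.4976, -0.1823, 0.1253]
tool_rot: [-0.334, -3.124, -0.0]
wrist_force: [-2.0, -2.5, 1.4]
gripper_width: 0.0245
```

The collar is down on the plate (TCP 0.1253, contact felt). Now I pull the drift out and carry it back, reversing the commanded shifts: x +31.5 mm, y +473 mm.

```bash
python3 -m inch '[0,0,-0.01,0,0,0, 0,0,-0.03,0,0,0, 0,0,-0.06,0,0,0, 0,0,-0.09,0,0,0, 0,0,-0.12,0,0,0, 0,0,-0.145,0,0,0, 0.001,0.015,-0.157,0,0,0, 0.003,0.04,-0.157,0,0,0, 0.006,0.08,-0.157,0,0,0, 0.009,0.125,-0.157,0,0,0, 0.012,0.17,-0.157,0,0,0, 0.015,0.215,-0.157,0,0,0, 0.018,0.26,-0.157,0,0,0, 0.021,0.305,-0.157,0,0,0, 0.024,0.35,-0.157,0,0,0, 0.027,0.395,-0.157,0,0,0, 0.03,0.435,-0.157,0,0,0, 0.0315,0.46,-0.157,0,0,0, 0.0315,0.473,-0.157,0,0,0, 0.0315,0.473,-0.157,0,0,0]' 1
python3 -m inch '[0,0,0,0,0,0, 0,0,0,0,0,0, 0,0,0,0,0,0]' 1
python3 - <<'E'
from h import *
s=env.read_state(); print(s['ee_pos'],s['qd'].round(3)); go([.567,.2865,s['ee_pos'][2]],[.211,.9775])
for n,z in(('bracket_hole',.085),('plate_hole',.0975)):
    env.read_camera('top')
    for r in env.place_of(n,'top'): print(n,round(r['conf'],2),np.round(r['centre'],1),pix2w('top',r['centre'],z).round(4))
snap('wrist','w6.png',(220,100,470,350),2.4)
E
```

```text
t: 13.05
ee_pos: [0.5661, 0.2892, 0.2821]
tool_rot: [-0.328, -3.124, -0.002]
wrist_force: [-0.5, -0.5, -2.5]
gripper_width: 0.0246
t: 13.35
ee_pos: [0.5672, 0.2847, 0.2826]
tool_rot: [0.338, 3.123, -0.001]
wrist_force: [0.2, -0.0, -2.5]
gripper_width: 0.0246
[0.56719754 0.28466087 0.28261125] [-0.004  0.002 -0.009 -0.005 -0.002  0.    -0.   ]
ROW [ 0.6  1.8 -0. ] mm rot [-0.0006  0.0003 -0.0028]
bracket_hole 0.91 [507.  236.1] [ 0.5037 -0.1837  0.085 ]
plate_hole 0.64 [509.9 237.2] [ 0.5005 -0.1831  0.0975]
```

View pics/w6.png

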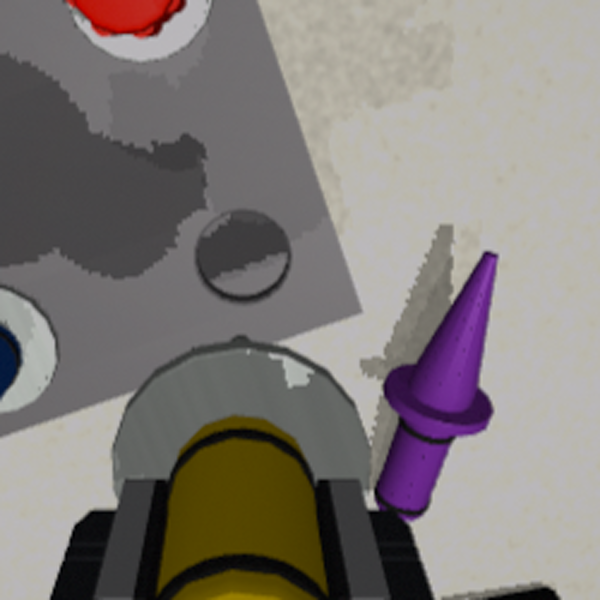

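The top camera now shows the holes in line within about 3 mm. In the crop the empty stand hole is at (243,254) and the held drift's collar is centred at column 243. I'll compare them through the same camera.

Run:
```python
from h import *
s=env.read_state(); Rm=R.from_rotvec(s['tool_rot']).as_matrix(); t=s['ee_pos']; print(t)
f=lambda u,v:[220+u/2.4,100+v/2.4]
h=pix2w('wrist',f(243,254),.085,s); print('hole',h.round(4),(Rm.T@(h-t)*1e3).round(1))
for u in((196,254),(291,254),(243,209),(243,301)): print((Rm.T@(pix2w('wrist',f(*u),.085,s)-t)*1e3).round(1))
for nm,uv,dz in(('top edge',(242,352),-.022),('L',(112,455),-.022),('R',(371,455),-.022),('tip',(242,338),-.098)):
    print(nm,(Rm.T@(pix2w('wrist',f(*uv),t[2]+dz,s)-t)*1e3).round(1))
```

```text
[0.56692649 0.28625128 0.28242288]
hole [0.5667 0.2883 0.085 ] [  0.6   2.  197.4]
[  0.6 -15.3 197.4]
[  0.6  19.6 197.4]
[ 17.3   1.9 197.4]
[-17.3   2.  197.4]
top edge [23.2  1.2 22. ]
L [  2.3 -23.7  22. ]
R [ 2.4 26.  22. ]
tip [ 0.9  1.4 98. ]
```

```bash
python3 -m inch '[0.001,0.0005,0.01,0,0,0, 0.001,0.0005,0.04,0,0,0, 0.001,0.0005,0.075,0,0,0, 0.001,0.0005,0.105,0,0,0, 0.001,0.0005,0.13,0,0,0, 0.001,0.0005,0.145,0,0,0, 0.001,0.0005,0.155,0,0,0, 0.001,0.0005,0.162,0,0,0, 0.001,0.0005,0.167,0,0,0, 0.001,0.0005,0.1685,0,0,0, 0.001,0.0005,0.1685,0,0,0]' 1
```

```text
t: 14.7
ee_pos: [0.5664, 0.2875, 0.1143]
tool_rot: [0.334, 3.123, 0.001]
wrist_force: [-0.4, -0.5, -2.3]
gripper_width: 0.0251
```

```bash
python3 -m inch '[0,0,0.0012,0,0,0, 0,0,0.0015,0,0,0]' 1
python3 -m inch '[0,0,0,0,0,0, 0,0,0,0,0,0, 0,0,0,0,0,0, 0,0,0,0,0,0, 0,0,0,0,0,0, 0,0,-0.01,0,0,0, 0,0,-0.04,0,0,0, 0,0,-0.08,0,0,0, 0,0,-0.12,0,0,0, 0,0,-0.15,0,0,0, 0.01,0,-0.16,0,0,0, 0.03,0,-0.16,0,0,0, 0.03,0,-0.16,0,0,0, 0.03,0,-0.16,0,0,0]' 0
python3 - <<'E'
from h import *
s=env.read_state(); print(s['ee_pos'],s['qd'].round(3))
snap('wrist','w7.png',(170,60,470,360),2)
s=env.read_state();print(s['ee_pos'])
for n in('drift','bolt'):
    for r in env.place_of(n,'wrist'): print(n,round(r['conf'],2),np.round(r['centre'],1),pix2w('wrist',r['centre'],.085,s).round(4))
E
```

```text
t: 14.9
ee_pos: [0.5663, 0.2875, 0.1128]
tool_rot: [0.334, 3.123, 0.001]
wrist_force: [-0.6, -0.0, -0.3]
gripper_width: 0.0248
t: 16.3
ee_pos: [0.5361, 0.2937, 0.272]
tool_rot: [-0.332, -3.123, 0.001]
wrist_force: [-0.2, -0.4, -0.3]
gripper_width: 0.0852
[0.53611601 0.29368339 0.272008  ] [ 0.014  0.016  0.015 -0.019  0.005 -0.003  0.001]
[0.53669981 0.29331981 0.27182659]
drift 0.92 [319.5 242.8] [0.5662 0.2872 0.085 ]
drift 0.64 [401.9 294.6] [0.6313 0.3507 0.085 ]
bolt 0.96 [277.  138.3] [0.4717 0.2724 0.085 ]
bolt 0.93 [401.7  80.2] [0.4497 0.3776 0.085 ]
bolt 0.84 [238.9  15.2] [0.38   0.2664 0.085 ]
```

View pics/w7.png

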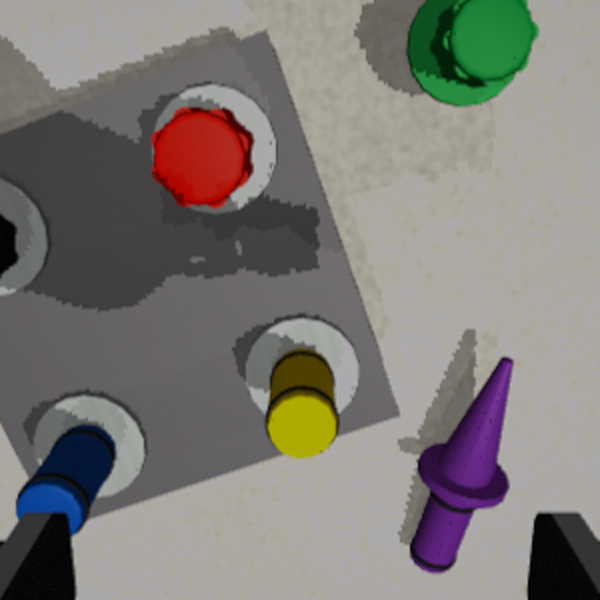

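The picture shows the drift upright in its original hole (network 0.5662,0.2872, against 0.567,0.287 at the start). The red bolt's collar is centred at crop (217,148) with its knob top at (203,158).

Run:
```python
from h import *
s=env.read_state(); t=s['ee_pos']
f=lambda u,v:[170+u/2,60+v/2]
a=pix2w('wrist',f(217,148),.091,s); b=pix2w('wrist',f(202,157),.139,s); print(t,a.round(4),b.round(4))
p=(a+b)/2; go([p[0],p[1],.106],[.211,.9775])
```

```text
[0.5371675  0.29306859 0.27172609] [0.469  0.2749 0.091 ] [0.4692 0.2746 0.139 ]
ROW [ 62.6 -32.2 165.8] mm rot [-0.0009 -0.0001 -0.001 ]
```

```bash
python3 -m inch '[0.03,-0.015,0,0,0,0, 0.0625,-0.032,0.01,0,0,0, 0.0625,-0.032,0.04,0,0,0, 0.0625,-0.032,0.08,0,0,0, 0.0625,-0.032,0.12,0,0,0, 0.0625,-0.032,0.15,0,0,0, 0.0625,-0.032,0.166,0,0,0, 0.0625,-0.032,0.166,0,0,0, 0.0625,-0.032,0.166,0,0,0]' 0
python3 -m inch '[0,0,0,0,0,0]' 0
python3 - <<'E'
from h import *
s=env.read_state(); go([.469,.2748,.106],[.211,.9775])
E
```

```text
t: 17.35
ee_pos: [0.4694, 0.2754, 0.1062]
tool_rot: [0.335, 3.124, -0.001]
wrist_force: [-0.4, 0.4, 0.0]
gripper_width: 0.0853
t: 17.45
ee_pos: [0.4699, 0.2759, 0.1073]
tool_rot: [0.334, 3.122, 0.002]
wrist_force: [0.9, 0.5, 0.2]
gripper_width: 0.0855
ROW [ 0.6 -1.3  1.3] mm rot [ 0.0015  0.0016 -0.0006]
```

```bash
python3 -m inch '[0,-0.0005,0.0005,0,0,0, 0,-0.0005,0.0005,0,0,0, 0,-0.0005,0.0005,0,0,0, 0,-0.0005,0.0005,0,0,0, 0,-0.0005,0.0005,0,0,0, 0,-0.0005,0.0005,0,0,0, 0,-0.0005,0.0005,0,0,0, 0,-0.0005,0.0005,0,0,0]' 1
```

```text
t: 18.25
ee_pos: [0.4689, 0.2751, 0.1064]
tool_rot: [0.334, 3.123, 0.001]
wrist_force: [-0.7, -0.5, 6.5]
gripper_width: 0.0307
```

```bash
python3 -m inch '[0,0,-0.01,0,0,0, 0,0,-0.03,0,0,0, 0,0,-0.06,0,0,0, 0,0,-0.09,0,0,0, 0,0,-0.12,0,0,0, 0,0,-0.15,0,0,0, -0.005,-0.015,-0.165,0,0,0, -0.02,-0.045,-0.17,0,0,0, -0.035,-0.085,-0.17,0,0,0, -0.05,-0.13,-0.17,0,0,0, -0.065,-0.17,-0.17,0,0,0, -0.08,-0.21,-0.17,0,0,0, -0.095,-0.25,-0.17,0,0,0, -0.11,-0.295,-0.17,0,0,0, -0.12,-0.34,-0.17,0,0,0, -0.13,-0.38,-0.17,0,0,0, -0.135,-0.415,-0.17,0,0,0, -0.138,-0.437,-0.17,0,0,0, -0.138,-0.446,-0.17,0,0,0, -0.138,-0.446,-0.17,0,0,0]' 1
python3 -m inch '[0,0,0,0,0,0, 0,0,0,0,0,0, 0,0,0,0,0,0]' 1
python3 - <<'E'
from h import *
s=env.read_state(); print(s['ee_pos'],s['qd'].round(3))
snap('wrist','w8.png',(200,120,440,360),2.5)
s=env.read_state();print(s['ee_pos'])
for n,z in(('bracket_hole',.085),('plate_hole',.0975)):
    for r in env.place_of(n,'wrist'): print(n,round(r['conf'],2),np.round(r['centre'],1),pix2w('wrist',r['centre'],z,s).round(4))
E
```

```text
t: 20.25
ee_pos: [0.508, -0.1915, 0.2753]
tool_rot: [-0.338, -3.122, 0.0]
wrist_force: [-0.0, -0.1, -1.4]
gripper_width: 0.0309
t: 20.55
ee_pos: [0.5097, -0.1884, 0.2758]
tool_rot: [-0.33, -3.124, -0.001]
wrist_force: [0.0, 0.7, -1.5]
gripper_width: 0.0307
[ 0.50972025 -0.1884234   0.27579713] [ 0.001  0.001  0.007 -0.002 -0.001 -0.     0.002]
[ 0.50968304 -0.18869751  0.27579859]
bracket_hole 0.68 [322.9 193.4] [ 0.4976 -0.1826  0.085 ]
plate_hole 0.86 [322.1 196. ] [ 0.4971 -0.1833  0.0975]
```

View pics/w8.png

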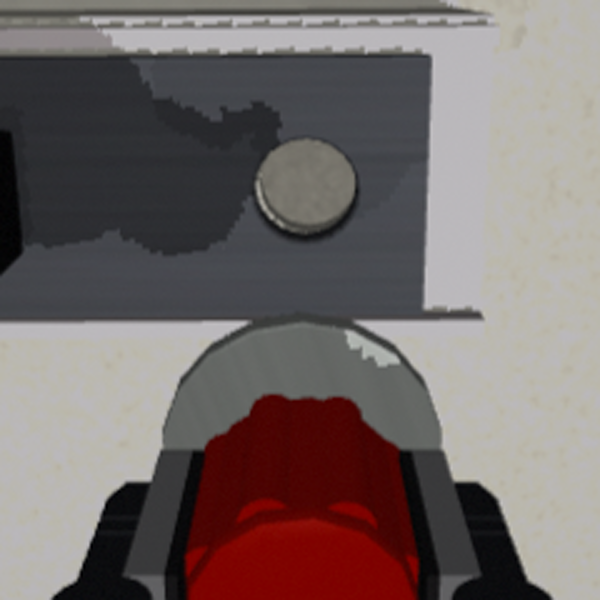

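The holes are now in line, with one full round opening at crop (306,187). The bolt is held upright, collar centre column about 302.

Run:
```python
from h import *
s=env.read_state(); Rm=R.from_rotvec(s['tool_rot']).as_matrix(); t=s['ee_pos']; print(t)
f=lambda u,v:[200+u/2.5,120+v/2.5]
for nm,uv,z in(('hole',(306,187),.0975),('collar top edge',(302,322),t[2]-.0154),('low edge',(302,315),t[2]-.0214),('L',(163,430),t[2]-.0154),('R',(441,430),t[2]-.0154)):
    p=pix2w('wrist',f(*uv),z,s); print(nm,(Rm.T@(p-t)*1e3).round(1),p.round(4))
```

```text
[ 0.50960637 -0.18922256  0.27583661]
hole [ 14.4   2.8 178.3] [ 0.4961 -0.1834  0.0975]
collar top edge [24.6  1.2 15.4] [ 0.4858 -0.1829  0.2604]
low edge [23.8  1.2 21.4] [ 0.4866 -0.1831  0.2544]
L [  4.3 -23.4  15.4] [ 0.5005 -0.2112  0.2604]
R [ 4.3 25.8 15.4] [ 0.5108 -0.1631  0.2604]
```

```bash
python3 -m inch '[0.007,0.0015,0,0,0,0, 0.014,0.003,0.01,0,0,0, 0.014,0.003,0.04,0,0,0, 0.014,0.003,0.07,0,0,0, 0.014,0.003,0.09,0,0,0, 0.014,0.003,0.10,0,0,0, 0.014,0.003,0.11,0,0,0, 0.014,0.003,0.118,0,0,0, 0.014,0.003,0.125,0,0,0, 0.014,0.003,0.125,0,0,0]' 1
```

```text
t: 21.7
ee_pos: [0.4961, -0.184, 0.1503]
tool_rot: [-0.334, -3.123, -0.0]
wrist_force: [0.2, 0.9, -1.9]
gripper_width: 0.0307
```

```bash
python3 -m inch '[0,0,0.006,0,0,0, 0,0,0.014,0,0,0, 0,0,0.021,0,0,0, 0,0,0.027,0,0,0, 0,0,0.030,0,0,0, 0,0,0.0315,0,0,0, 0,0,0.0315,0,0,0, 0,0,0.0315,0,0,0]' 1
```

```text
t: 22.5
ee_pos: [0.4965, -0.1842, 0.1195]
tool_rot: [0.334, 3.123, -0.0]
wrist_force: [0.9, 0.0, -1.4]
gripper_width: 0.0305
```

```bash
python3 -m inch '[0,0,0.0008,0,0,0, 0,0,0.0015,0,0,0, 0,0,0.0015,0,0,0]' 1
python3 -m inch '[0,0,0,0,0,0, 0,0,0,0,0,0, 0,0,0,0,0,0, 0,0,0,0,0,0, 0,0,0,0,0,0, 0,0,0,0,0,0, 0,0,-0.01,0,0,0, 0,0,-0.04,0,0,0, 0,0,-0.08,0,0,0, 0,0,-0.12,0,0,0, 0,0,-0.15,0,0,0, -0.01,0,-0.15,0,0,0, -0.01,0,-0.15,0,0,0, -0.01,0,-0.15,0,0,0]' 0
python3 - <<'E'
from h import *
s=env.read_state(); print(s['ee_pos'],s['gripper_width'])
snap('wrist','w9.png',(190,100,450,360),2.3)
s=env.read_state()
for n,z in(('bolt',.0975),('plate_hole',.0975)):
    for r in env.place_of(n,'wrist'): print(n,round(r['conf'],2),np.round(r['centre'],1),pix2w('wrist',r['centre'],z,s).round(4))
env.read_camera('top')
for n,z in(('drift',.085),('bolt',.0975)):
    for r in env.place_of(n,'top'): print('top',n,round(r['conf'],2),np.round(r['centre'],1),pix2w('top',r['centre'],z).round(4))
snap('scene','s9.png',(90,160,490,330),2)
E
```

```text
t: 22.8
ee_pos: [0.4967, -0.1842, 0.1189]
tool_rot: [0.334, 3.123, -0.0]
wrist_force: [-2.5, 1.2, 7.8]
gripper_width: 0.0303
t: 24.2
ee_pos: [0.5053, -0.1858, 0.2669]
tool_rot: [-0.333, -3.122, -0.001]
wrist_force: [0.4, -0.4, 0.1]
gripper_width: 0.0851
[ 0.50532963 -0.18582369  0.26686699] 0.08513659244633175
bolt 0.88 [321.9 207.7] [ 0.4994 -0.1821  0.0975]
top drift 0.82 [180.5 152.8] [0.6471 0.3432 0.085 ]
top drift 0.79 [219.9 201.7] [0.5655 0.2786 0.085 ]
top bolt 0.75 [511.2 241.8] [ 0.4932 -0.1848  0.0975]
top bolt 0.7 [232.  321.6] [0.3747 0.2564 0.0975]
top bolt 0.58 [160.5 272.9] [0.4515 0.3681 0.0975]
```

View pics/w9.png

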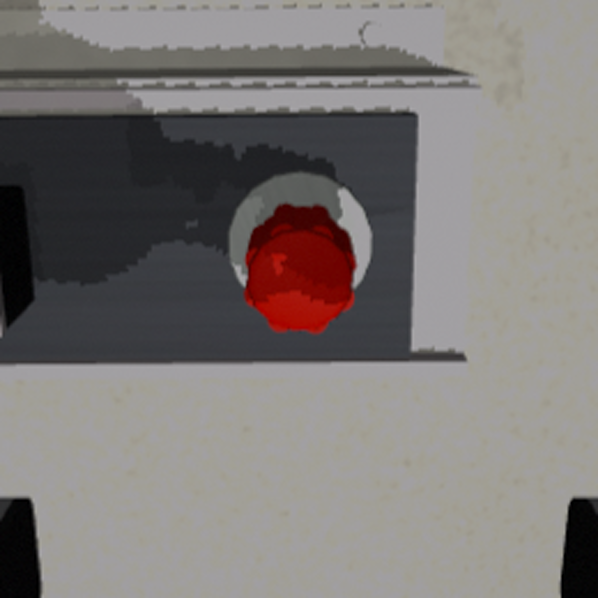

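```bash
python3 -c "
from h import *
env.close_job(); print(env.read_state()['t'])"
```

```text
the job is handed in; nothing more can be done
the job is handed in; nothing more can be done
```

I finished the task and handed it in about 24.5 s into the 67 s allowed; no verdict is reported.

**What I did:**
1. Took the yellow drift from the stand and put its tip 9 mm into the plate hole, with the holes about 19 mm out of line.
2. Levered the plate towards +y and pushed the drift down until its collar touched the plate. The side force was about 3 N.
3. Put the drift back in its own stand hole.
4. Lowered the red-knobbed bolt through both holes until its collar touched the plate, released it and moved the arm clear.

**Last checks:**
- **Holes:** the wrist camera put the two hole centres about 1 mm apart before the bolt went in. The top camera had put them about 3 mm apart.
- **Bolt:** the last wrist picture shows it upright with its collar flat on the plate. On its position the cameras disagree by about 7 mm: (0.499, -0.182) from the wrist and (0.493, -0.185) from the top. The limit is 12 mm from each hole; the wrist put the hole centres near (0.497, -0.183).
- **Drift:** upright in its hole, within about 1 mm of its start by the wrist camera and 4 mm by the top camera. The limit is 15 mm.

**Not checked or unexplained:**
- I could not view the last scene picture because I had reached the 12-picture limit.
- The purple look-alike drift looked upright in the first pictures but was lying on the table by the first wrist picture. The arm recorded no contact, so I don't know why it toppled. It was still on the table in the last wrist picture of the stand.

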